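Set the polished stone balls on their ring stands

ROBOT

A 7-joint arm with a two-finger parallel gripper is mounted at the origin on the work surface. World frame = base frame: x ahead of the robot, y to its left, z up, the work surface at z = 0. Lengths are in m, angles in rad, forces in N, time in s.
With the tool pointing down it reaches from about 0.425 to 0.95 m from the base axis. Payload 16.7 kg.
Tool frame: the origin (TCP) lies midway between the tips of the shut fingers; the grasp point (between the pads) lies 19 mm behind it (arm.grip_depth is the distance from the TCP to the grasp point, in m); z points along the fingers, y is the line along which they close (so a half turn about z gives the same grasp; the last joint's range is limited). The gripper opens to 94 mm and grips with 3 to 60 N. Pads are 16 mm wide; open, the fingers measure 119 mm over their backs; the gripper's body (75 mm by 177 mm) begins 78 mm behind the grasp point.
Start: joints at [1.006, 0.426, 0.074, 1.606, -0.034, 1.111, -0.067], TCP at [0.272, -0.618, 0.205] pointing down, gripper open.
Joint ranges: [-2.85, 2.85], [-0.5, 2.14], [-1.23, 1.37], [0.21, 2.46], [-1.02, 4.16], [0.16, 2.05], [-2.73, 2.73]. Speed limits (rad/s): [1.89, 1.89, 2.39, 2.39, 3.01, 3.01, 3.01].

INTERFACE

Orientations are given as a unit quaternion [w, x, y, z].
In Python, from station import arm, eyes, order gives the robot as it stands.
- The arm moves only by the tool jog_arm, never from a script. Its argument "increments" is a list of rows, each an object with "offset": the shift along the world's x, y, z as a fraction of full scale, a list of three; "rotation": the turn, a rotation vector about the world's x, y, z as a fraction of full scale, a list of three; "claw": the closure, from -1 (fully open) to 1 (shut). A call has 1 to 20 rows; each row shifts and turns the commanded pose from where the row before left it; what a row does not reach is not made up. Full scale, the value 1, is 0.03 m for a shift and 8 degrees for a turn. A row lasts 1/8 s, in which the tool goes at most 62.5 mm and 10.7 degrees, less where a joint would pass 70% of its speed; a pose out of reach is approached as far as the arm can. A call with a number of a shift or a turn outside -1 to 1 is refused whole. A call with a gripper value outside its range is refused whole. The fingers move at their own pace and stop on an object; "newtons" is the grip in N (left out, the last holds). Time passes only in rows, so rows that do not move let the fingers close. It gives the time, the measured TCP pose, the force, the opening and the grip force at its end, in the units of the state.
- arm.get_obs(): the state, without advancing time (a new reading comes with each control period).
- eyes.get_image(name): name is "scene" or "top" or "wrist"; returns (picture, depth): 420x560x3 uint8, red, green, blue; 420x560 float32, m along the optical axis (not along the pixel's ray), 0 where there is no reading.
- eyes.camera_info(name): a dict with "fx", "fy", "cx", "cy" (pixels), "k1" (the pictures are not rectified: a ray, as slopes to the right and down, at radius r is drawn at 1 + k1 r^2 times it, then the intrinsics apply), "T" (4x4, takes a point from camera to world coordinates); the wrist camera has in their place "T_tool_cam" (4x4, takes a point from camera to tool coordinates, whose origin is the TCP and whose axes are the flange's). Camera axes: x right, y down, z forward; pixel columns grow to the right and rows downward; lengths in m; the calibration is good to about 2 mm. A picture is of the moment at which its call begins: read the wrist's pose just before it. camera_info takes no time and is no camera call.
- order.close_job(): hands the job in; it is judged then, once.
Trained networks look in the newest picture that a camera, given by its name, has taken for a name from the list of things; names that differ only in an ending like _2 or _b are one class to them, and where a whole thing is asked for, a point or a joint stands for the part that bears it (a point fixed in the world has none). Each returns a list of dicts, best first, with "confidence" (0 to 1); they miss things now and then, are a little off and sometimes report something else, mostly with a low value. They report only what shows in the picture. A call takes as long as a camera call. They do not tell look-alikes from the thing itself.
- eyes.search_frame(query, camera): "point" ([x, y, z] in m, in the coordinates of the camera as it stood for that picture, good to about 4 mm: the middle of the surface that is visible of it).
The state is a dict: "clock": time; "q": joint angles; "dq": joint speeds; "joint_torque": joint torques, N m; "ee_pos": TCP position; "tcp_rot": TCP orientation; "ft_force": force on the tool from outside, world axes, zero at the start; "ft_torque": the same for the moment, N m; "finger_gap": finger opening in m; "gripper_force": force on a finger pad.
Only numpy, scipy, OpenCV 4.12 (cv2) and the standard library are available. Lean on these libraries where they do the work, as an engineer would, in place of code of your own. Each camera call takes 0.05 s, during which the arm holds its last target. There are 200 camera calls.

TASK

Put each of the four polished stone balls on the brass ring stand of its size: the largest ball on the largest ring, and so on down to the smallest on the smallest. Set each one down in its ring without dropping it, never let a ball touch the gritty bench, and leave the stands, the half-made block and the lump of rough stone where they are.

Things in the scene. Friction and masses are not known exactly. Their poses are not given: they have to be found in the camera images.
- ball_1: The largest of four polished pale marble balls, 62 mm in diameter, loose, about 337 g. Its origin is the ball's centre; its axes mean nothing. At the start it sits in a black rubber ring fixed to the bench (24 mm outside, 18 mm bore, 11 mm high, the same for every ball), its centre 41 mm above the bench.
- ball_2: The second largest of four polished pale marble balls, 50 mm in diameter, loose, about 177 g. Its origin is the ball's centre; its axes mean nothing. At the start it sits in a black rubber ring fixed to the bench (24 mm outside, 18 mm bore, 11 mm high, the same for every ball), its centre 34 mm above the bench.
- ball_3: The second smallest of four polished pale marble balls, 38 mm in diameter, loose, about 78 g. Its origin is the ball's centre; its axes mean nothing. At the start it sits in a black rubber ring fixed to the bench (24 mm outside, 18 mm bore, 11 mm high, the same for every ball), its centre 28 mm above the bench.
- ball_4: The smallest of four polished pale marble balls, 28 mm in diameter, loose, about 31 g. Its origin is the ball's centre; its axes mean nothing. At the start it sits in a black rubber ring fixed to the bench (24 mm outside, 18 mm bore, 11 mm high, the same for every ball), its centre 22 mm above the bench.
- stand_1: The largest of four plain brass ring stands, standing loose on the bench: 54 mm outside diameter, 44 mm bore right through, 16 mm high, empty at the start. For the largest ball (62 mm), whose centre lies 38 mm above the bench when it sits in this ring. Its origin is the centre of the underside, z up.
- stand_2: The second largest of four plain brass ring stands, standing loose on the bench: 43 mm outside diameter, 34 mm bore right through, 14 mm high, empty at the start. For the second largest ball (50 mm), whose centre lies 32 mm above the bench when it sits in this ring. Its origin is the centre of the underside, z up.
- stand_3: The second smallest of four plain brass ring stands, standing loose on the bench: 32 mm outside diameter, 25 mm bore right through, 13 mm high, empty at the start. For the second smallest ball (38 mm), whose centre lies 27 mm above the bench when it sits in this ring. Its origin is the centre of the underside, z up.
- stand_4: The smallest of four plain brass ring stands, standing loose on the bench: 23 mm outside diameter, 17 mm bore right through, 12 mm high, empty at the start. For the smallest ball (28 mm), whose centre lies 23 mm above the bench when it sits in this ring. Its origin is the centre of the underside, z up.
- preform: A half-made ball of the same marble, an eight-sided block with cut corners, 58 mm across and 51 mm high, loose. Not part of the set. Its origin is the centre of its underside, z up.
- rough: A craggy brown lump of rough stone, about 65 mm long, 55 mm wide and 41 mm high, loose. Not part of the set. Its origin is on its underside near the middle, z up.
Mind the look-alikes: they are no part of the job. Leave any blue or orange look-alike of the ball_2 alone.

How it is judged:
By the outcome, as a careful person would: the job done as asked, in the order asked, and still so for the second after the job is handed in, with the robot touching nothing.
It also fails if it takes over 104 s, if anything falls off the work surface, if the arm or the gripper's body presses on something with over 40 N, if the wrist force passes 120 N, or if a joint passes its speed limit or range.

## Working session

There is one attempt and no reset: what is moved stays moved. The work goes in short steps, Python scripts to look and compute and a tool call to move; the robot and the scene stay as the last step left them, time stands still between calls to the robot, and variables do not carry over. Pictures are saved under pics/ and viewed, at most 14 in all, crops included, and the job is handed in when it is done.

Besides the shell and the picture viewer there is one more tool, called after "Call:" as name(argument=value, ...) on one line, values as JSON. jog_arm: Moves the arm, as the interface text tells. Shift numbers are shares of 0.03 m and turn numbers shares of 8 degrees, none past 1 either way. Its arguments: {"type":"object","properties":{"increments":{"type":"array","items":{"type":"object","properties":{"offset":{"type":"array","items":{"type":"number"}},"rotation":{"type":"array","items":{"type":"number"}},"claw":{"type":"number"}}}},"newtons":{"type":"number"}},"required":["increments"]}

```bash
ls; mkdir -p pics; cat > h.py <<'E'
import numpy as np, cv2
from station import arm, eyes, order
def snap(n,name):
    o=arm.get_obs(); p,d=eyes.get_image(n); cv2.imwrite(f'pics/{name}.png',p[:,:,::-1]); np.savez(f'pics/{name}.npz',p=p,d=d,ee=o['ee_pos'],q=o['tcp_rot']); return o,p,d
def T(n,o=None):
    c=eyes.camera_info(n)
    if n!='wrist': return np.array(c['T'])
    from scipy.spatial.transform import Rotation as R
    w,x,y,z=o['tcp_rot']; M=np.eye(4); M[:3,:3]=R.from_quat([x,y,z,w]).as_matrix(); M[:3,3]=o['ee_pos']
    return M@np.array(c['T_tool_cam'])
def rays(n,uv):
    c=eyes.camera_info(n); K=np.array([[c['fx'],0,c['cx']],[0,c['fy'],c['cy']],[0,0,1.]])
    return cv2.undistortPoints(np.array(uv,float).reshape(-1,1,2),K,np.array([c['k1'],0,0,0,0.]))[:,0]
def cloud(n,d,Tm):
    v,u=np.mgrid[:d.shape[0],:d.shape[1]]
    r=rays(n,np.c_[u.ravel(),v.ravel()]).reshape(*d.shape,2)
    P=np.dstack([r*d[...,None],d]); return P@Tm[:3,:3].T+Tm[:3,3]
E
python3 - <<'E'
from h import *
print(arm.get_obs())
for n in('scene','top','wrist'):
    o,p,d=snap(n,n+'0'); c=eyes.camera_info(n); print(n,c)
    if n!='wrist':
        for q in('ball_1','stand_1','preform','rough'):
            for r in eyes.search_frame(q,n):
                X=T(n)@np.r_[r['point'],1]; print(q,round(r['confidence'],2),X[:3].round(3))
a=np.hstack([cv2.imread('pics/scene0.png')]);
E
```

```text
pics
{'clock': 0.0, 'q': array([ 1.0065126 ,  0.42672518,  0.07382045,  1.60661061, -0.03410566,
        1.11081251, -0.0670804 ]), 'dq': array([ 7.85477732e-04, -1.18828206e-04, -1.50638339e-03, -1.05029144e-06,
       -6.81692180e-04, -3.30691771e-05,  2.96217998e-04]), 'joint_torque': array([-1.02052585e-03, -9.35839605e+01,  3.66691813e+00, -4.54187608e+01,
       -4.87346062e-02,  2.03020696e-02,  8.03131343e-06]), 'ee_pos': array([ 0.27182929, -0.61735642,  0.20477767]), 'tcp_rot': array([-6.25598431e-04,  9.78569733e-01,  2.05914686e-01, -1.71390977e-04]), 'ft_force': array([0.01473965, 0.11510918, 0.09681855]), 'ft_torque': array([0.01190124, 0.00015784, 0.02240621]), 'gripper_force': 0.0, 'finger_gap': 0.09427337111922496}
scene {'fx': 426.9781198765695, 'fy': 426.9781198765695, 'cx': 273.1570927553483, 'cy': 207.44875584106916, 'k1': -0.0099238342289069, 'T': array([[-0.63461717,  0.41401477, -0.65257399,  1.11247111],
       [ 0.7728238 ,  0.33767525, -0.5373256 ,  0.48434048],
       [-0.00210265, -0.84532076, -0.53425498,  0.57647433],
       [ 0.        ,  0.        ,  
[... 992 characters left out ...]
tand_1 0.5 [ 0.393 -0.31   0.011]
stand_1 0.43 [ 0.53  -0.384  0.014]
stand_1 0.41 [ 0.488 -0.115  0.052]
preform 0.67 [0.495 0.226 0.051]
rough 0.61 [ 0.548 -0.001  0.035]
rough 0.28 [ 0.49  -0.114  0.054]
wrist {'fx': 362.60716549930646, 'fy': 362.60716549930646, 'cx': 277.87704392782337, 'cy': 211.80373807897928, 'k1': -0.0745094026809045, 'T_tool_cam': array([[ 8.87464946e-04, -9.66589411e-01, -2.56328156e-01,
         7.51463646e-02],
       [ 9.99999528e-01,  9.59177106e-04, -1.54746587e-04,
         7.26306120e-04],
       [ 3.95440511e-04, -2.56327897e-01,  9.66589806e-01,
        -1.79502662e-01],
       [ 0.00000000e+00,  0.00000000e+00,  0.00000000e+00,
         1.00000000e+00]])}
```

View pics/scene0.png

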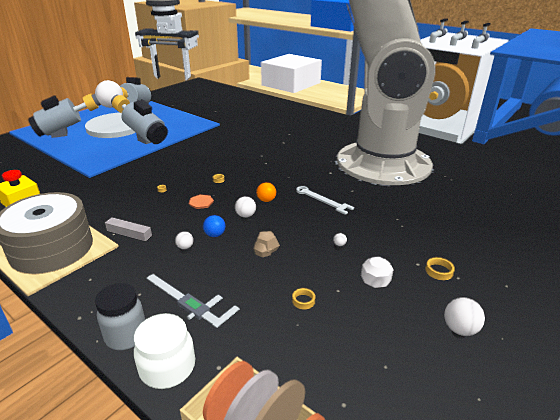

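View pics/top0.png

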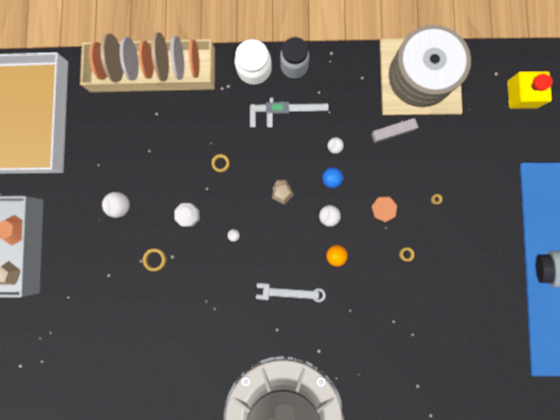

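Top view shows white balls at (116,205), (330,216), (336,145) and (234,236). The look-alikes are blue (333,178) and orange (337,256), the preform is at (187,215) and the rough stone at (282,191). There is also a white ball held in the machine at scene (106,93). Stands are at (154,260), (220,163), (407,255) and (437,199). The white balls get told apart by size. Next I fit them from both cameras.

```bash
cat > fit.py <<'E'
from h import *
from scipy.optimize import least_squares
def sph(P,c0,R):
    P=P[np.linalg.norm(P-c0,axis=1)<R+.012]; P=P[P[:,2]>c0[2]-R*.5]
    f=least_squares(lambda s:np.linalg.norm(P-s[:3],axis=1)-s[3],np.r_[c0,R],loss='soft_l1',f_scale=.001)
    g=least_squares(lambda s:np.linalg.norm(P-s,axis=1)-R,c0,loss='soft_l1',f_scale=.001)
    return g.x,f.x[3],len(P)
def ring(P,rgb,c0,ro,h):
    m=(np.hypot(*(P[:,:2]-c0[:2]).T)<ro+.012)&(rgb[:,0]>rgb[:,2]*1.4)&(rgb[:,0]>70)&(P[:,2]<h+.012)
    Q=P[m]; z=np.percentile(Q[:,2],80); Q=Q[Q[:,2]>h-.006]
    return Q,z
E
cat > m1.py <<'E'
from fit import *
B={1:([.5,.42,.041],.031),2:([.48,-.115,.034],.025),3:([.655,-.13,.028],.019),4:([.43,.115,.022],.014)}
S={1:([.387,.321],.027,.016),2:([.624,.158],.0215,.014),3:([.393,-.31],.016,.013),4:([.53,-.384],.0115,.012)}
for n in('top','scene'):
    z=np.load(f'pics/{n}0.npz'); P=cloud(n,z['d'],T(n)); ok=(z['d']>0); rgb=z['p'].astype(int)[ok]; P=P[ok]
    b=P[(abs(P[:,0]-.5)<.2)&(abs(P[:,1])<.4)&(P.T[2]<.006)]; print(n,'bench z',np.median(b[:,2]).round(4),b[:,2].std().round(4))
    sel=(rgb.min(1)>90)&(rgb.max(1)-rgb.min(1)<40)
    for k,(c,R) in B.items():
        c=np.array(c)
        W=P[sel&(np.hypot(*(P[:,:2]-c[:2]).T)<.06)&(P[:,2]>.01)]
        c[:2]=W[:,:2].mean(0); x,r,m=sph(W,c,R); print('ball',k,x.round(4),'free R',r.round(4),m,'top',W[:,2].max().round(3))
    for k,(c,ro,h) in S.items():
        Q,zz=ring(P,rgb,np.array(c),ro,h)
        if len(Q)<4: print('stand',k,len(Q));continue
        (cx,cy),r=cv2.minEnclosingCircle(Q[:,:2].astype(np.float32))
        print('stand',k,np.round([cx,cy,r],4),'mean',Q.mean(0).round(4),'z80',zz.round(4),len(Q))
E
python3 m1.py
```

```text
top bench z -0.0007 0.0018
ball 1 [0.5201 0.407  0.0392] free R 0.0308 530 top 0.074
ball 2 [ 0.4894 -0.1172  0.0336] free R 0.0244 326 top 0.062
ball 3 [ 0.6647 -0.1352  0.0271] free R 0.0185 187 top 0.05
ball 4 [0.4441 0.1193 0.0206] free R 0.0136 99 top 0.037
stand 1 [0.3841 0.32   0.0266] mean [0.3843 0.3207 0.0146] z80 0.0146 130
stand 2 [0.6268 0.155  0.0212] mean [0.6279 0.1552 0.0128] z80 0.013 90
stand 3 [ 0.3937 -0.3084  0.0157] mean [ 0.3946 -0.3094  0.012 ] z80 0.0112 56
stand 4 [ 0.5304 -0.3873  0.0112] mean [ 0.5308 -0.386   0.011 ] z80 0.0101 36
scene bench z 0.0001 0.0011
ball 1 [0.52   0.4093 0.0406] free R 0.0308 1182 top 0.073
ball 2 [ 0.4888 -0.1151  0.0337] free R 0.0245 324 top 0.059
ball 3 [ 0.664  -0.1328  0.0276] free R 0.0184 237 top 0.047
ball 4 [0.4427 0.1214 0.0215] free R 0.0136 130 top 0.036
stand 1 [0.3846 0.3222 0.0282] mean [0.385  0.3219 0.0145] z80 0.0154 213
stand 2 [0.6267 0.1571 0.0218] mean [0.6272 0.1574 0.0125] z80 0.0136 193
stand 3 [ 0.3939 -0.3044  0.0172] mean [ 0.3952 -0.3047  0.0109] z80 0.0118 48
stand 4 [ 0.5297 -0.3827  0.0126] mean [ 0.5308 -0.3833  0.01  ] z80 0.011 34
```

Call:
jog_arm(increments=[{"offset": [0.66,0.99,0],"rotation": [0,0,-0.33],"claw": -1},{"offset": [0.66,0.99,0],"rotation": [0,0,-0.33],"claw": -1},{"offset": [0.66,0.99,0],"rotation": [0,0,-0.33],"claw": -1},{"offset": [0.66,0.99,0],"rotation": [0,0,-0.33],"claw": -1},{"offset": [0.66,0.99,0],"rotation": [0,0,-0.33],"claw": -1},{"offset": [0.66,0.99,0],"rotation": [0,0,-0.33],"claw": -1},{"offset": [0.66,0.99,0],"rotation": [0,0,-0.33],"claw": -1},{"offset": [0.66,0.99,0],"rotation": [0,0,-0.33],"claw": -1},{"offset": [0.66,0.99,0],"rotation": [0,0,-0.33],"claw": -1},{"offset": [0,0,0],"rotation": [0,0,0],"claw": -1},{"offset": [0,0,0],"rotation": [0,0,0],"claw": -1}])

```text
clock: 1.92
ee_pos: [0.4499, -0.3509, 0.2055]
tcp_rot: [0.0, 1.0, 0.0, -0.0]
ft_force: [-1.1, -0.5, -0.4]
finger_gap: 0.0938
gripper_force: 0.0
```

```bash
cat > m2.py <<'E'
from fit import *
import sys
# updated nominal poses
B={1:([.520,.408,.041],.031),2:([.489,-.116,.034],.025),3:([.6645,-.134,.028],.019),4:([.4435,.120,.022],.014)}
S={1:([.3845,.321],.027,.016),2:([.627,.156],.0215,.014),3:([.394,-.307],.016,.013),4:([.530,-.385],.0115,.012)}
def run(name,bs,ss,cam='wrist'):
    o,p,d=snap(cam,name); P=cloud(cam,d,T(cam,o)); ok=d>0; rgb=p.astype(int)[ok]; P=P[ok]
    print(o['clock'],'ee',o['ee_pos'].round(4),'bench',np.median(P[abs(P[:,2])<.006][:,2]).round(4))
    sel=(rgb.min(1)>80)&(rgb.max(1)-rgb.min(1)<45)
    for k in bs:
        c,R=B[k]; c=np.array(c); W=P[sel&(np.hypot(*(P[:,:2]-c[:2]).T)<R+.012)&(P[:,2]>.008)]
        if len(W)<20: print('ball',k,len(W)); continue
        x,r,m=sph(W,c,R); print('ball',k,x.round(4),'free R',r.round(4),m)
    for k in ss:
        c,ro,h=S[k]; Q,zz=ring(P,rgb,np.array(c),ro,h)
        if len(Q)<10: print('stand',k,len(Q)); continue
        (cx,cy),r=cv2.minEnclosingCircle(Q[:,:2].astype(np.float32))
        # rim fit: both edges' mean radius
        rm=ro-.004 if ro>.02 else ro-.003
        f=least_squares(lambda s:np.hypot(Q[:,0]-s[0],Q[:,1]-s[1])-rm,c,loss='soft_l1',f_scale=.001).x
        print('stand',k,'enc',np.round([cx,cy,r],4),'fit',f.round(4),'z',zz.round(4),len(Q))
    return o,p,d
if __name__=='__main__':
    a=sys.argv; run(a[1],eval(a[2]),eval(a[3]),a[4] if len(a)>4 else 'wrist')
E
python3 m2.py w1 '[2,3]' '[3,4]'
```

```text
1.925 ee [ 0.4499 -0.3509  0.2055] bench 0.0003
ball 2 [ 0.4901 -0.1166  0.0342] free R 0.0247 2191
ball 3 0
stand 3 enc [ 0.3953 -0.3075  0.016 ] fit [ 0.3961 -0.3075] z 0.0132 324
stand 4 enc [ 0.5312 -0.3861  0.0114] fit [ 0.5313 -0.3861] z 0.0125 231
```

Call:
jog_arm(increments=[{"offset": [0.3,1,0]},{"offset": [0.3,1,0]},{"offset": [0.3,1,0]},{"offset": [0.3,1,0]},{"offset": [0.3,1,0]},{"offset": [0.3,1,0]},{"offset": [0,1,0]},{"offset": [0,1,0]},{"offset": [0,1,0]},{"offset": [0,1,0]},{"offset": [0,1,0]},{"offset": [0,1,0]},{"offset": [0,0,0]},{"offset": [0,0,0]}])

```text
$.increments[0]: bad value
```

```bash
python3 m2.py w2 '[2,3,4]' '[2]'
```

```text
1.975 ee [ 0.4496 -0.3513  0.2055] bench 0.0003
ball 2 [ 0.4901 -0.1166  0.0342] free R 0.0247 2190
ball 3 0
ball 4 0Traceback (most recent call last):
  File "m2.py", line 24, in <module>
    a=sys.argv; run(a[1],eval(a[2]),eval(a[3]),a[4] if len(a)>4 else 'wrist')
                ~~~^^^^^^^^^^^^^^^^^^^^^^^^^^^^^^^^^^^^^^^^^^^^^^^^^^^^^^^^^^
  File "m2.py", line 15, in run
    c,ro,h=S[k]; Q,zz=ring(P,rgb,np.array(c),ro,h)
                      ~~~~^^^^^^^^^^^^^^^^^^^^^^^^
  File "fit.py", line 10, in ring
    Q=P[m]; z=np.percentile(Q[:,2],80); Q=Q[Q[:,2]>h-.006]
              ~~~~~~~~~~~~~^^^^^^^^^^^
    return _quantile_unchecked(
        a, q, axis, out, overwrite_input, method, keepdims, weights)
    return _ureduce(a,
                    func=_quantile_ureduce_func,
    ...<5 lines>...
                    overwrite_input=overwrite_input,
                    method=method)
    r = func(a, **kwargs)
    result = _quantile(arr,
                       quantiles=q,
    ...<2 lines>...
                       out=out,
                       weights=wgt)
    slices_having_nans = np.isnan(arr[-1, ...])
                                  ~~~^^^^^^^^^
IndexError: index -1 is out of bounds for axis 0 with size 0
```

Call:
jog_arm(increments=[{"offset": [0,1,0]},{"offset": [0,1,0]},{"offset": [0,1,0]},{"offset": [0,1,0]},{"offset": [0,1,0]},{"offset": [0,1,0]},{"offset": [0,1,0]},{"offset": [0,1,0]},{"offset": [0,1,0]},{"offset": [0,1,0]},{"offset": [0,1,0]},{"offset": [0,0,0]},{"offset": [0,0,0]}])

```text
$.increments[0]: bad value
```

```bash
python3 m2.py w3 '[1,4]' '[1,2]'
```

```text
2.025 ee [ 0.4495 -0.3514  0.2055] bench 0.0003
ball 1 0
ball 4 0Traceback (most recent call last):
  File "m2.py", line 24, in <module>
    a=sys.argv; run(a[1],eval(a[2]),eval(a[3]),a[4] if len(a)>4 else 'wrist')
                ~~~^^^^^^^^^^^^^^^^^^^^^^^^^^^^^^^^^^^^^^^^^^^^^^^^^^^^^^^^^^
  File "m2.py", line 15, in run
    c,ro,h=S[k]; Q,zz=ring(P,rgb,np.array(c),ro,h)
                      ~~~~^^^^^^^^^^^^^^^^^^^^^^^^
  File "fit.py", line 10, in ring
    Q=P[m]; z=np.percentile(Q[:,2],80); Q=Q[Q[:,2]>h-.006]
              ~~~~~~~~~~~~~^^^^^^^^^^^
    return _quantile_unchecked(
        a, q, axis, out, overwrite_input, method, keepdims, weights)
    return _ureduce(a,
                    func=_quantile_ureduce_func,
    ...<5 lines>...
                    overwrite_input=overwrite_input,
                    method=method)
    r = func(a, **kwargs)
    result = _quantile(arr,
                       quantiles=q,
    ...<2 lines>...
                       out=out,
                       weights=wgt)
    slices_having_nans = np.isnan(arr[-1, ...])
                                  ~~~^^^^^^^^^
IndexError: index -1 is out of bounds for axis 0 with size 0
```

View pics/w3.png

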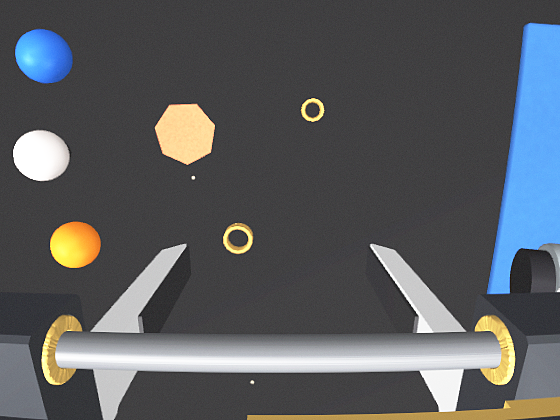

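The moves were refused because every row needs all its fields, so the arm has not moved. This view, from near the stand_3/4 side, shows ball_2 at (41,155) between blue (44,56) and orange (76,244). Stand_3 is at (238,238) and stand_4 at (312,110).

Call:
jog_arm(increments=[{"offset": [0.3,1,0],"rotation": [0,0,0],"claw": -1},{"offset": [0.3,1,0],"rotation": [0,0,0],"claw": -1},{"offset": [0.3,1,0],"rotation": [0,0,0],"claw": -1},{"offset": [0.3,1,0],"rotation": [0,0,0],"claw": -1},{"offset": [0.3,1,0],"rotation": [0,0,0],"claw": -1},{"offset": [0.2,1,0],"rotation": [0,0,0],"claw": -1},{"offset": [0,1,0],"rotation": [0,0,0],"claw": -1},{"offset": [0,1,0],"rotation": [0,0,0],"claw": -1},{"offset": [0,1,0],"rotation": [0,0,0],"claw": -1},{"offset": [0,1,0],"rotation": [0,0,0],"claw": -1},{"offset": [0,1,0],"rotation": [0,0,0],"claw": -1},{"offset": [0,1,0],"rotation": [0,0,0],"claw": -1},{"offset": [0,0,0],"rotation": [0,0,0],"claw": -1},{"offset": [0,0,0],"rotation": [0,0,0],"claw": -1}])

```text
clock: 3.82
ee_pos: [0.5012, 0.0085, 0.2054]
tcp_rot: [0.0, 1.0, -0.001, -0.0]
ft_force: [-0.7, -0.3, -0.3]
finger_gap: 0.0939
gripper_force: 0.0
```

```bash
sed -i 's/Q=P\[m\]; z=/Q=P[m]\n    if len(Q)<5: return Q,0\n    z=/' fit.py; python3 m2.py w4 '[2,3,4]' '[2]'
```

```text
3.825 ee [0.5012 0.0085 0.2054] bench 0.0003
ball 2 [ 0.4904 -0.117   0.0342] free R 0.0244 1958
ball 3 [ 0.6656 -0.1347  0.0276] free R 0.0187 1448
ball 4 [0.4448 0.1196 0.0219] free R 0.0142 342
stand 2 enc [0.6281 0.1555 0.0215] fit [0.6277 0.1547] z 0.0142 695
```

Call:
jog_arm(increments=[{"offset": [0,1,0],"rotation": [0,0,0],"claw": -1},{"offset": [0,1,0],"rotation": [0,0,0],"claw": -1},{"offset": [0,1,0],"rotation": [0,0,0],"claw": -1},{"offset": [0,1,0],"rotation": [0,0,0],"claw": -1},{"offset": [0,1,0],"rotation": [0,0,0],"claw": -1},{"offset": [0,1,0],"rotation": [0,0,0],"claw": -1},{"offset": [0,1,0],"rotation": [0,0,0],"claw": -1},{"offset": [0,1,0],"rotation": [0,0,0],"claw": -1},{"offset": [0,1,0],"rotation": [0,0,0],"claw": -1},{"offset": [0,1,0],"rotation": [0,0,0],"claw": -1},{"offset": [0,0,0],"rotation": [0,0,0],"claw": -1},{"offset": [0,0,0],"rotation": [0,0,0],"claw": -1}])

```text
clock: 5.38
ee_pos: [0.5017, 0.3082, 0.2052]
tcp_rot: [0.0, 1.0, -0.001, -0.0]
ft_force: [0.7, 0.2, -0.3]
finger_gap: 0.0942
gripper_force: 0.0
```

```bash
python3 m2.py w5 '[1,4]' '[1,2]'; python3 -c "
import cv2;a=cv2.imread('pics/w5.png');cv2.imwrite('pics/w5c.png',a)"
```

```text
5.375 ee [0.5017 0.3082 0.2052] bench 0.0003
ball 1 [0.5213 0.4084 0.0404] free R 0.0305 3309
ball 4 [0.4449 0.1195 0.0218] free R 0.0135 544
stand 1 enc [0.3849 0.3206 0.0273] fit [0.3863 0.3207] z 0.0164 698
stand 2 enc [0.6278 0.1556 0.0218] fit [0.6279 0.1565] z 0.0142 720
```

View pics/w5c.png

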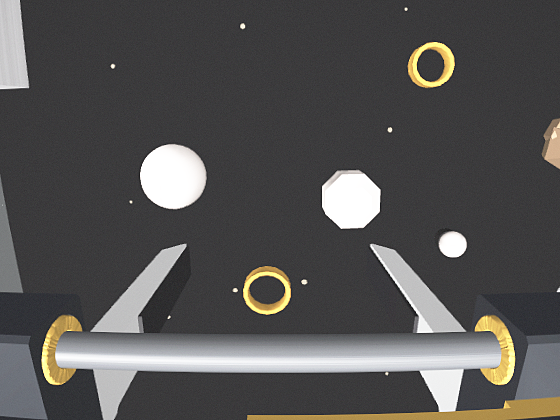

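The crop confirms the choice. Ball_1 is the smooth round one at (173,176), the preform is the octagon at (351,199), and stand_1 is at (267,290). Moving to ball_1.

Call:
jog_arm(increments=[{"offset": [0.163,0.835,0],"rotation": [0,0,0],"claw": -1},{"offset": [0.163,0.835,0],"rotation": [0,0,0],"claw": -1},{"offset": [0.163,0.835,0],"rotation": [0,0,0],"claw": -1},{"offset": [0.163,0.835,0],"rotation": [0,0,0],"claw": -1},{"offset": [0,0,-1],"rotation": [0,0,0],"claw": -1},{"offset": [0,0,-1],"rotation": [0,0,0],"claw": -1},{"offset": [0,0,-1],"rotation": [0,0,0],"claw": -1},{"offset": [0,0,-0.8],"rotation": [0,0,0],"claw": -1},{"offset": [0,0,0],"rotation": [0,0,0],"claw": -1}])

```text
clock: 6.55
ee_pos: [0.5206, 0.4078, 0.09]
tcp_rot: [0.001, 1.0, -0.001, -0.001]
ft_force: [-0.5, 0.4, 0.7]
finger_gap: 0.0943
gripper_force: 0.0
```

```bash
python3 m2.py w6 '[1]' '[1]'
```

```text
6.55 ee [0.5206 0.4078 0.09  ] bench 0.0003
ball 1 [0.5216 0.4085 0.0405] free R 0.0307 6882
stand 1 enc [0.3846 0.3207 0.0269] fit [0.3858 0.321 ] z 0.0162 743
```

Call:
jog_arm(increments=[{"offset": [0.03,0.02,-0.75],"rotation": [0,0,0],"claw": -1},{"offset": [0,0,-0.75],"rotation": [0,0,0],"claw": -1},{"offset": [0,0,-0.75],"rotation": [0,0,0],"claw": -1},{"offset": [0,0,0],"rotation": [0,0,0],"claw": -1},{"offset": [0,0,0],"rotation": [0,0,0],"claw": 1},{"offset": [0,0,0],"rotation": [0,0,0],"claw": 1},{"offset": [0,0,0],"rotation": [0,0,0],"claw": 1},{"offset": [0,0,0],"rotation": [0,0,0],"claw": 1},{"offset": [0,0,0],"rotation": [0,0,0],"claw": 1},{"offset": [0,0,0],"rotation": [0,0,0],"claw": 1}], newtons=25)

```text
clock: 7.85
ee_pos: [0.5222, 0.4094, 0.0246]
tcp_rot: [0.001, 1.0, -0.0, 0.0]
ft_force: [-0.5, -5.9, 7.8]
finger_gap: 0.0614
gripper_force: 25.0
```

Call:
jog_arm(increments=[{"offset": [0,0,0.4],"rotation": [0,0,0],"claw": 1},{"offset": [0,0,0.8],"rotation": [0,0,0],"claw": 1},{"offset": [0,0,0.8],"rotation": [0,0,0],"claw": 1},{"offset": [-0.3,-0.2,0],"rotation": [0,0,0],"claw": 1},{"offset": [-0.8,-0.5,0],"rotation": [0,0,0],"claw": 1},{"offset": [-0.8,-0.5,0],"rotation": [0,0,0],"claw": 1},{"offset": [-0.8,-0.5,0],"rotation": [0,0,0],"claw": 1},{"offset": [-0.8,-0.5,0],"rotation": [0,0,0],"claw": 1},{"offset": [-0.8,-0.5,0],"rotation": [0,0,0],"claw": 1},{"offset": [-0.25,-0.2,0],"rotation": [0,0,0],"claw": 1},{"offset": [0,0,0],"rotation": [0,0,0],"claw": 1},{"offset": [0,0,0],"rotation": [0,0,0],"claw": 1}])

```text
clock: 9.35
ee_pos: [0.3858, 0.3238, 0.0839]
tcp_rot: [-0.0, 1.0, -0.0, 0.0]
ft_force: [-0.5, 0.3, -3.2]
finger_gap: 0.0608
gripper_force: 25.0
```

```bash
cat >> m2.py <<'E'
def held(name,k,ss,cam='wrist'):
    """held ball relative to the tool"""
    o=arm.get_obs(); e=o['ee_pos']; B[k]=([e[0],e[1],e[2]+.019],B[k][1]); print('grip at',(e+[0,0,.019]).round(4))
    return run(name,[k],ss,cam)
E
python3 -c "
from m2 import *
held('h1',1,[1])
held('h1s',1,[1],'scene')"
```

```text
grip at [0.3858 0.3238 0.1029]
9.35 ee [0.3858 0.3238 0.0839] bench 0.0003
ball 1 [0.3855 0.3235 0.0998] free R 0.032 13746
stand 1 enc [0.388  0.3209 0.0263] fit [0.3871 0.3208] z 0.0165 716
grip at [0.3857 0.3238 0.1029]
9.4 ee [0.3857 0.3238 0.0839] bench 0.0002
ball 1 [0.3843 0.3238 0.1   ] free R 0.0345 1008
stand 1 enc [0.3853 0.3206 0.0277] fit [0.3865 0.3217] z 0.0155 227
```

View pics/h1.png

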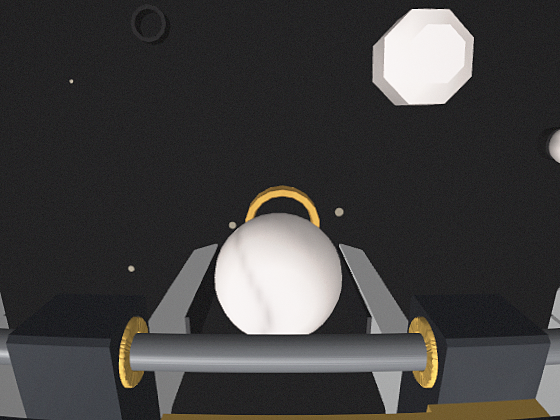

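The ball is held centred, about 3 mm below the pad middle, and stand_1 shows behind it at (282,205). I need a 3 mm shift in -y, then lower.

Call:
jog_arm(increments=[{"offset": [-0.02,-0.1,-0.4],"rotation": [0,0,0],"claw": 1},{"offset": [0,0,-0.6],"rotation": [0,0,0],"claw": 1},{"offset": [0,0,-0.6],"rotation": [0,0,0],"claw": 1},{"offset": [0,0,-0.3],"rotation": [0,0,0],"claw": 1},{"offset": [0,0,0],"rotation": [0,0,0],"claw": 1},{"offset": [0,0,0],"rotation": [0,0,0],"claw": 1}])

```text
clock: 10.2
ee_pos: [0.3847, 0.3207, 0.0273]
tcp_rot: [-0.0, 1.0, 0.0, 0.0]
ft_force: [-0.1, 0.6, -2.7]
finger_gap: 0.0609
gripper_force: 25.0
```

Call:
jog_arm(increments=[{"offset": [0,0,-0.06],"rotation": [0,0,0],"claw": 1},{"offset": [0,0,-0.06],"rotation": [0,0,0],"claw": 1},{"offset": [0,0,-0.03],"rotation": [0,0,0],"claw": 1},{"offset": [0,0,0],"rotation": [0,0,0],"claw": 1},{"offset": [0,0,0],"rotation": [0,0,0],"claw": 1}])

```text
clock: 10.82
ee_pos: [0.3846, 0.3204, 0.0225]
tcp_rot: [-0.0, 1.0, 0.0, 0.0]
ft_force: [0.6, -0.4, -1.7]
finger_gap: 0.0612
gripper_force: 25.0
```

Call:
jog_arm(increments=[{"offset": [0,0,-0.02],"rotation": [0,0,0],"claw": 1},{"offset": [0,0,-0.01],"rotation": [0,0,0],"claw": 1},{"offset": [0,0,0],"rotation": [0,0,0],"claw": 1},{"offset": [0,0,0],"rotation": [0,0,0],"claw": 1}])

```text
clock: 11.32
ee_pos: [0.3849, 0.3205, 0.0218]
tcp_rot: [-0.0, 1.0, -0.0, 0.0]
ft_force: [3.0, -0.2, 4.9]
finger_gap: 0.0611
gripper_force: 25.0
```

Call:
jog_arm(increments=[{"offset": [0.02,0,0],"rotation": [0,0,0],"claw": 1},{"offset": [0,0,0],"rotation": [0,0,0],"claw": 1},{"offset": [0,0,0],"rotation": [0,0,0],"claw": -0.4},{"offset": [0,0,0],"rotation": [0,0,0],"claw": -0.7},{"offset": [0,0,0],"rotation": [0,0,0],"claw": -1},{"offset": [0,0,0],"rotation": [0,0,0],"claw": -1},{"offset": [0,0,0],"rotation": [0,0,0],"claw": -1}], newtons=6)

```text
clock: 12.2
ee_pos: [0.3851, 0.3203, 0.0216]
tcp_rot: [-0.0, 1.0, 0.0, -0.0]
ft_force: [-0.0, -1.7, -0.3]
finger_gap: 0.0941
gripper_force: 0.0
```

Call:
jog_arm(increments=[{"offset": [0,0,0.5],"rotation": [0,0,0],"claw": -1},{"offset": [0,0,1],"rotation": [0,0,0],"claw": -1},{"offset": [0,0,1],"rotation": [0,0,0],"claw": -1},{"offset": [0,0,1],"rotation": [0,0,0],"claw": -1},{"offset": [0,0,0.5],"rotation": [0,0,0],"claw": -1},{"offset": [0.3,0,0],"rotation": [0,0,0],"claw": -1},{"offset": [0,0,0],"rotation": [0,0,0],"claw": -1}])

```text
clock: 13.08
ee_pos: [0.3946, 0.3199, 0.1407]
tcp_rot: [0.0, 1.0, -0.0, -0.0]
ft_force: [-1.2, 0.2, -0.3]
finger_gap: 0.0941
gripper_force: 0.0
```

```bash
python3 -c "
from m2 import *
B[1]=([.385,.3207,.038],.031)
run('p1',[1],[1])
run('p1s',[1],[1],'scene')"
```

```text
13.075 ee [0.3946 0.3199 0.1407] bench 0.0003
ball 1 [0.3851 0.3208 0.0375] free R 0.0307 4534
stand 1 0
13.125 ee [0.3941 0.3199 0.1405] bench 0.0002
ball 1 [0.3838 0.3209 0.0378] free R 0.0306 781
stand 1 enc [0.391  0.3229 0.0266] fit [0.3874 0.3216] z 0.0156 118
```

Call:
jog_arm(increments=[{"offset": [0.213,-0.97,0],"rotation": [0,0,0],"claw": -1},{"offset": [0.213,-0.97,0],"rotation": [0,0,0],"claw": -1},{"offset": [0.213,-0.97,0],"rotation": [0,0,0],"claw": -1},{"offset": [0.213,-0.97,0],"rotation": [0,0,0],"claw": -1},{"offset": [0.213,-0.97,0],"rotation": [0,0,0],"claw": -1},{"offset": [0.213,-0.97,0],"rotation": [0,0,0],"claw": -1},{"offset": [0.213,-0.97,0],"rotation": [0,0,0],"claw": -1},{"offset": [0.213,-0.97,0],"rotation": [0,0,0],"claw": -1},{"offset": [0.213,-0.97,0],"rotation": [0,0,0],"claw": -1},{"offset": [0.213,-0.97,0],"rotation": [0,0,0],"claw": -1},{"offset": [0.213,-0.97,0],"rotation": [0,0,0],"claw": -1},{"offset": [0.213,-0.97,0],"rotation": [0,0,0],"claw": -1},{"offset": [0.213,-0.97,0],"rotation": [0,0,0],"claw": -1},{"offset": [0.213,-0.97,0],"rotation": [0,0,0],"claw": -1},{"offset": [0.213,-0.97,0],"rotation": [0,0,0],"claw": -1},{"offset": [0,0,-0.9],"rotation": [0,0,0],"claw": -1},{"offset": [0,0,-0.9],"rotation": [0,0,0],"claw": -1},{"offset": [0,0,0],"rotation": [0,0,0],"claw": -1}])

```text
clock: 15.42
ee_pos: [0.4883, -0.1158, 0.0855]
tcp_rot: [-0.0, 1.0, 0.0, -0.002]
ft_force: [-0.0, -0.5, -0.9]
finger_gap: 0.0941
gripper_force: 0.0
```

```bash
python3 m2.py w7 '[2,3]' '[3]'; python3 -c "
import cv2;a=cv2.imread('pics/w7.png');cv2.imwrite('pics/w7c.png',a)"
```

```text
15.425 ee [ 0.4883 -0.1158  0.0855] bench 0.0003
ball 2 [ 0.4906 -0.1165  0.0342] free R 0.0247 4393
ball 3 0
stand 3 0
```

View pics/w7c.png

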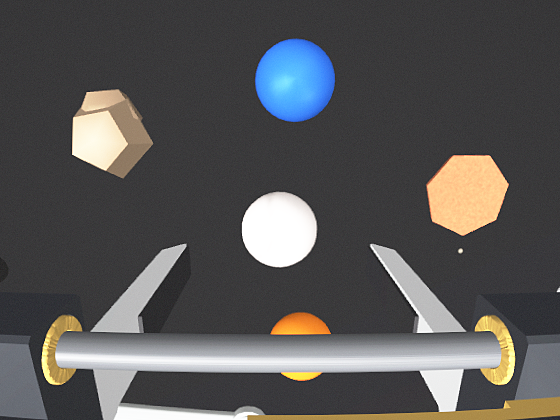

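White ball_2 is at (280,230) with blue (295,80) ahead and orange (302,345) behind, both clear of the fingers.

Call:
jog_arm(increments=[{"offset": [0.077,-0.02,-0.75],"rotation": [0,0,0],"claw": -1},{"offset": [0,0,-0.8],"rotation": [0,0,0],"claw": -1},{"offset": [0,0,-0.8],"rotation": [0,0,0],"claw": -1},{"offset": [0,0,0],"rotation": [0,0,0],"claw": -1},{"offset": [0,0,0],"rotation": [0,0,0],"claw": 1},{"offset": [0,0,0],"rotation": [0,0,0],"claw": 1},{"offset": [0,0,0],"rotation": [0,0,0],"claw": 1},{"offset": [0,0,0],"rotation": [0,0,0],"claw": 1},{"offset": [0,0,0],"rotation": [0,0,0],"claw": 1},{"offset": [0,0,0],"rotation": [0,0,0],"claw": 1}], newtons=20)

```text
clock: 16.73
ee_pos: [0.4924, -0.1167, 0.0172]
tcp_rot: [-0.0, 1.0, 0.0, 0.0]
ft_force: [0.4, -0.1, 3.2]
finger_gap: 0.0488
gripper_force: 20.0
```

Call:
jog_arm(increments=[{"offset": [0,0,0.4],"rotation": [0,0,0],"claw": 1},{"offset": [0,0,0.9],"rotation": [0,0,0],"claw": 1},{"offset": [0,0,0.9],"rotation": [0,0,0],"claw": 1},{"offset": [0,0,0.8],"rotation": [0,0,0],"claw": 1},{"offset": [0.2,0.4,0],"rotation": [0,0,0],"claw": 1},{"offset": [0.45,0.9,0],"rotation": [0,0,0],"claw": 1},{"offset": [0.45,0.9,0],"rotation": [0,0,0],"claw": 1},{"offset": [0.45,0.9,0],"rotation": [0,0,0],"claw": 1},{"offset": [0.45,0.9,0],"rotation": [0,0,0],"claw": 1},{"offset": [0.45,0.9,0],"rotation": [0,0,0],"claw": 1},{"offset": [0.45,0.9,0],"rotation": [0,0,0],"claw": 1},{"offset": [0.45,0.9,0],"rotation": [0,0,0],"claw": 1},{"offset": [0.45,0.9,0],"rotation": [0,0,0],"claw": 1},{"offset": [0.45,0.9,0],"rotation": [0,0,0],"claw": 1},{"offset": [0.3,0.6,0],"rotation": [0,0,0],"claw": 1},{"offset": [0,0,-0.7],"rotation": [0,0,0],"claw": 1},{"offset": [0,0,0],"rotation": [0,0,0],"claw": 1},{"offset": [0,0,0],"rotation": [0,0,0],"claw": 1}])

```text
clock: 18.98
ee_pos: [0.6284, 0.155, 0.0857]
tcp_rot: [0.0, 1.0, -0.001, -0.0]
ft_force: [-0.1, 0.8, -1.3]
finger_gap: 0.0491
gripper_force: 20.0
```

```bash
python3 -c "
from m2 import *
held('h2',2,[2])
held('h2s',2,[2],'scene')
held('h2t',2,[2],'top')"
```

```text
grip at [0.6284 0.155  0.1047]
18.975 ee [0.6284 0.155  0.0857] bench 0.0003
ball 2 [0.6269 0.1547 0.1026] free R 0.0261 9398
stand 2 enc [0.6286 0.1557 0.0211] fit [0.6303 0.1557] z 0.0144 699
grip at [0.6288 0.1552 0.1052]
19.025 ee [0.6288 0.1552 0.0862] bench 0.0002
ball 2 [0.6254 0.156  0.1032] free R 0.0301 668
stand 2 enc [0.6269 0.1572 0.0223] fit [0.628  0.1582] z 0.0137 192
grip at [0.6289 0.1554 0.1055]
19.075 ee [0.6289 0.1554 0.0865] bench -0.0006
ball 2 [0.6289 0.1554 0.1055] free R 0.025 0
stand 2 0
```

Call:
jog_arm(increments=[{"offset": [0.03,0.01,-0.6],"rotation": [0,0,0],"claw": 1},{"offset": [0,0,-0.8],"rotation": [0,0,0],"claw": 1},{"offset": [0,0,-0.6],"rotation": [0,0,0],"claw": 1},{"offset": [0,0,-0.1],"rotation": [0,0,0],"claw": 1},{"offset": [0,0,-0.05],"rotation": [0,0,0],"claw": 1},{"offset": [0,0,0],"rotation": [0,0,0],"claw": 1},{"offset": [0,0,0],"rotation": [0,0,0],"claw": 1}])

```text
clock: 20.0
ee_pos: [0.6301, 0.1567, 0.0222]
tcp_rot: [-0.0, 1.0, -0.0, 0.001]
ft_force: [-0.4, -0.3, -1.6]
finger_gap: 0.049
gripper_force: 20.0
```

Call:
jog_arm(increments=[{"offset": [0,-0.02,-0.1],"rotation": [0,0,0],"claw": 1},{"offset": [0,0,-0.08],"rotation": [0,0,0],"claw": 1},{"offset": [0,0,0],"rotation": [0,0,0],"claw": 1},{"offset": [0,0,0],"rotation": [0,0,0],"claw": 1}])

```text
clock: 20.5
ee_pos: [0.6297, 0.156, 0.0162]
tcp_rot: [-0.0, 1.0, 0.0, -0.0]
ft_force: [0.1, 0.0, -1.4]
finger_gap: 0.0489
gripper_force: 20.0
```

Call:
jog_arm(increments=[{"offset": [0,0,-0.03],"rotation": [0,0,0],"claw": 1},{"offset": [0,0,-0.02],"rotation": [0,0,0],"claw": 1},{"offset": [0,0,0],"rotation": [0,0,0],"claw": 1},{"offset": [0,0,0],"rotation": [0,0,0],"claw": 1}])

```text
clock: 21.0
ee_pos: [0.63, 0.156, 0.015]
tcp_rot: [-0.0, 1.0, 0.0, 0.0]
ft_force: [-0.1, -1.8, 5.2]
finger_gap: 0.0488
gripper_force: 20.0
```

Call:
jog_arm(increments=[{"offset": [0,0,0],"rotation": [0,0,0],"claw": 1},{"offset": [0,0,0],"rotation": [0,0,0],"claw": 1},{"offset": [0,0,0],"rotation": [0,0,0],"claw": -0.15},{"offset": [0,0,0],"rotation": [0,0,0],"claw": -0.5},{"offset": [0,0,0],"rotation": [0,0,0],"claw": -1},{"offset": [0,0,0],"rotation": [0,0,0],"claw": -1},{"offset": [0,0,0],"rotation": [0,0,0],"claw": -1},{"offset": [0,0,0.5],"rotation": [0,0,0],"claw": -1},{"offset": [0,0,1],"rotation": [0,0,0],"claw": -1},{"offset": [0,0,1],"rotation": [0,0,0],"claw": -1},{"offset": [0,0,1],"rotation": [0,0,0],"claw": -1},{"offset": [0,0,0],"rotation": [0,0,0],"claw": -1}], newtons=6)

```text
clock: 22.5
ee_pos: [0.6313, 0.1565, 0.1232]
tcp_rot: [-0.001, 1.0, -0.0, 0.002]
ft_force: [0.2, -0.1, -0.5]
finger_gap: 0.0943
gripper_force: 0.0
```

```bash
python3 -c "
from m2 import *
B[2]=([.628,.1557,.032],.025)
run('p2',[2],[2])
run('p2s',[2],[2],'scene')"
```

```text
22.5 ee [0.6313 0.1565 0.1232] bench 0.0003
ball 2 [0.6283 0.1558 0.032 ] free R 0.0247 3224
stand 2 0
22.55 ee [0.6304 0.1561 0.1215] bench 0.0002
ball 2 [0.6262 0.1571 0.032 ] free R 0.0247 580
stand 2 enc [0.6336 0.1618 0.0196] fit [0.6295 0.159 ] z 0.0136 88
```

Call:
jog_arm(increments=[{"offset": [0.117,-0.97,0],"rotation": [0,0,0],"claw": -1},{"offset": [0.117,-0.97,0],"rotation": [0,0,0],"claw": -1},{"offset": [0.117,-0.97,0],"rotation": [0,0,0],"claw": -1},{"offset": [0.117,-0.97,0],"rotation": [0,0,0],"claw": -1},{"offset": [0.117,-0.97,0],"rotation": [0,0,0],"claw": -1},{"offset": [0.117,-0.97,0],"rotation": [0,0,0],"claw": -1},{"offset": [0.117,-0.97,0],"rotation": [0,0,0],"claw": -1},{"offset": [0.117,-0.97,0],"rotation": [0,0,0],"claw": -1},{"offset": [0.117,-0.97,0],"rotation": [0,0,0],"claw": -1},{"offset": [0.117,-0.97,0],"rotation": [0,0,0],"claw": -1},{"offset": [0,0,-0.8],"rotation": [0,0,0],"claw": -1},{"offset": [0,0,-0.7],"rotation": [0,0,0],"claw": -1},{"offset": [0,0,0],"rotation": [0,0,0],"claw": -1},{"offset": [0,0,0],"rotation": [0,0,0],"claw": -1}])

```text
clock: 24.35
ee_pos: [0.665, -0.1345, 0.0749]
tcp_rot: [-0.0, 1.0, 0.0, 0.0]
ft_force: [0.3, 1.0, 1.1]
finger_gap: 0.0938
gripper_force: 0.0
```

```bash
python3 m2.py w8 '[3]' '[]'; python3 -c "
from m2 import *
B[2]=([.628,.1557,.032],.025)
run('p2t',[2],[],'top')"
```

```text
24.35 ee [ 0.665  -0.1345  0.0749] bench 0.0003
ball 3 [ 0.6657 -0.1344  0.0277] free R 0.0188 2607
24.4 ee [ 0.6653 -0.1346  0.0753] bench -0.0007
ball 2 [0.6272 0.1553 0.0309] free R 0.0246 318
```

Call:
jog_arm(increments=[{"offset": [0.01,0,-0.8],"rotation": [0,0,0],"claw": -1},{"offset": [0,0,-0.8],"rotation": [0,0,0],"claw": -1},{"offset": [0,0,-0.58],"rotation": [0,0,0],"claw": -0.5},{"offset": [0,0,0],"rotation": [0,0,0],"claw": -0.2},{"offset": [0,0,0],"rotation": [0,0,0],"claw": 0},{"offset": [0,0,0],"rotation": [0,0,0],"claw": 1},{"offset": [0,0,0],"rotation": [0,0,0],"claw": 1},{"offset": [0,0,0],"rotation": [0,0,0],"claw": 1},{"offset": [0,0,0],"rotation": [0,0,0],"claw": 1},{"offset": [0,0,0],"rotation": [0,0,0],"claw": 1}], newtons=14)

```text
clock: 25.7
ee_pos: [0.6653, -0.1349, 0.0095]
tcp_rot: [-0.0, 1.0, 0.0, 0.0]
ft_force: [-0.9, 1.5, 4.9]
finger_gap: 0.0375
gripper_force: 14.0
```

Call:
jog_arm(increments=[{"offset": [0,0,0.4],"rotation": [0,0,0],"claw": 1},{"offset": [0,0,0.9],"rotation": [0,0,0],"claw": 1},{"offset": [0,0,0.9],"rotation": [0,0,0],"claw": 1},{"offset": [0,0,0.8],"rotation": [0,0,0],"claw": 1},{"offset": [-0.5,-0.32,0],"rotation": [0,0,0],"claw": 1},{"offset": [-1,-0.64,0],"rotation": [0,0,0],"claw": 1},{"offset": [-1,-0.64,0],"rotation": [0,0,0],"claw": 1},{"offset": [-1,-0.64,0],"rotation": [0,0,0],"claw": 1},{"offset": [-1,-0.64,0],"rotation": [0,0,0],"claw": 1},{"offset": [-1,-0.64,0],"rotation": [0,0,0],"claw": 1},{"offset": [-1,-0.64,0],"rotation": [0,0,0],"claw": 1},{"offset": [-1,-0.64,0],"rotation": [0,0,0],"claw": 1},{"offset": [-1,-0.64,0],"rotation": [0,0,0],"claw": 1},{"offset": [-0.5,-0.32,0],"rotation": [0,0,0],"claw": 1},{"offset": [0,0,-0.8],"rotation": [0,0,0],"claw": 1},{"offset": [0,0,-0.4],"rotation": [0,0,0],"claw": 1},{"offset": [0,0,0],"rotation": [0,0,0],"claw": 1},{"offset": [0,0,0],"rotation": [0,0,0],"claw": 1}])

```text
clock: 27.95
ee_pos: [0.3955, -0.3077, 0.0636]
tcp_rot: [0.0, 1.0, 0.0, 0.0]
ft_force: [-0.8, -0.5, -0.7]
finger_gap: 0.037
gripper_force: 14.0
```

```bash
python3 -c "
from m2 import *
held('h3',3,[3,4])
held('h3s',3,[3],'scene')"
```

```text
grip at [ 0.3955 -0.3077  0.0826]
27.95 ee [ 0.3955 -0.3077  0.0636] bench 0.0003
ball 3 [ 0.3962 -0.3078  0.0817] free R 0.0209 5751
stand 3 enc [ 0.3957 -0.3074  0.0157] fit [ 0.3969 -0.3073] z 0.0133 497
stand 4 enc [ 0.5313 -0.3863  0.0114] fit [ 0.5307 -0.3858] z 0.0121 650
grip at [ 0.3956 -0.3078  0.0827]
28.0 ee [ 0.3956 -0.3078  0.0637] bench 0.0002
ball 3 [ 0.3958 -0.308   0.0815] free R 0.0325 156
stand 3 enc [ 0.3929 -0.3046  0.0171] fit [ 0.395  -0.3047] z 0.0117 50
```

View pics/h3.png

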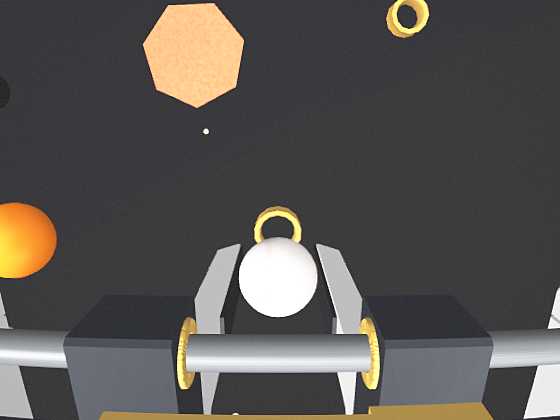

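Ball_3 at (278,277) is held over stand_3 (277,228), and the alignment is within 1 mm. Lowering.

Call:
jog_arm(increments=[{"offset": [-0.01,0.01,-0.5],"rotation": [0,0,0],"claw": 1},{"offset": [0,0,-0.7],"rotation": [0,0,0],"claw": 1},{"offset": [0,0,-0.3],"rotation": [0,0,0],"claw": 1},{"offset": [0,0,-0.12],"rotation": [0,0,0],"claw": 1},{"offset": [0,0,0],"rotation": [0,0,0],"claw": 1},{"offset": [0,0,0],"rotation": [0,0,0],"claw": 1}])

```text
clock: 28.8
ee_pos: [0.3951, -0.3077, 0.0151]
tcp_rot: [0.0, 1.0, 0.0, 0.0]
ft_force: [0.4, -0.1, -0.4]
finger_gap: 0.037
gripper_force: 14.0
```

Call:
jog_arm(increments=[{"offset": [0,0,-0.1],"rotation": [0,0,0],"claw": 1},{"offset": [0,0,-0.05],"rotation": [0,0,0],"claw": 1},{"offset": [0,0,0],"rotation": [0,0,0],"claw": 1},{"offset": [0,0,0],"rotation": [0,0,0],"claw": 1}])

```text
clock: 29.3
ee_pos: [0.3948, -0.3076, 0.0102]
tcp_rot: [-0.0, 1.0, 0.0, 0.0]
ft_force: [-0.4, -1.2, -0.6]
finger_gap: 0.0372
gripper_force: 14.0
```

Call:
jog_arm(increments=[{"offset": [0,0,-0.03],"rotation": [0,0,0],"claw": 1},{"offset": [0,0,-0.02],"rotation": [0,0,0],"claw": 1},{"offset": [0,0,0],"rotation": [0,0,0],"claw": 1},{"offset": [0,0,0],"rotation": [0,0,0],"claw": 1}])

```text
clock: 29.8
ee_pos: [0.3949, -0.3076, 0.0088]
tcp_rot: [0.0, 1.0, -0.0, 0.0]
ft_force: [-0.0, 0.5, 5.0]
finger_gap: 0.0371
gripper_force: 14.0
```

Call:
jog_arm(increments=[{"offset": [0,0,0],"rotation": [0,0,0],"claw": 1},{"offset": [0,0,0],"rotation": [0,0,0],"claw": 1},{"offset": [0,0,0],"rotation": [0,0,0],"claw": 0.1},{"offset": [0,0,0],"rotation": [0,0,0],"claw": -0.2},{"offset": [0,0,0],"rotation": [0,0,0],"claw": -0.5},{"offset": [0,0,0],"rotation": [0,0,0],"claw": -0.5},{"offset": [0,0,0],"rotation": [0,0,0],"claw": -0.5},{"offset": [0,0,0.5],"rotation": [0,0,0],"claw": -0.5},{"offset": [0,0,1],"rotation": [0,0,0],"claw": -0.5},{"offset": [0,0,1],"rotation": [0,0,0],"claw": -0.5},{"offset": [0,0,1],"rotation": [0,0,0],"claw": -0.5},{"offset": [0,0,0],"rotation": [0,0,0],"claw": -0.5}], newtons=5)

```text
clock: 31.3
ee_pos: [0.396, -0.3084, 0.1166]
tcp_rot: [0.001, 1.0, -0.0, 0.002]
ft_force: [0.0, -0.0, 0.4]
finger_gap: 0.0704
gripper_force: 0.0
```

```bash
python3 -c "
from m2 import *
B[3]=([.3955,-.3075,.027],.019)
run('p3',[3],[3])
run('p3s',[3],[],'scene')"
```

```text
31.3 ee [ 0.396  -0.3084  0.1166] bench 0.0003
ball 3 [ 0.3953 -0.3074  0.0271] free R 0.0188 1877
stand 3 5
31.35 ee [ 0.3953 -0.3079  0.1153] bench 0.0002
ball 3 [ 0.3937 -0.3062  0.0265] free R 0.0184 137
```

Call:
jog_arm(increments=[{"offset": [0.33,0.95,0],"rotation": [0,0,0],"claw": -0.5},{"offset": [0.33,0.95,0],"rotation": [0,0,0],"claw": -0.5},{"offset": [0.33,0.95,0],"rotation": [0,0,0],"claw": -0.5},{"offset": [0.33,0.95,0],"rotation": [0,0,0],"claw": -0.5},{"offset": [0.33,0.95,0],"rotation": [0,0,0],"claw": -0.5},{"offset": [0,0.95,0],"rotation": [0,0,0],"claw": -0.5},{"offset": [0,0.95,0],"rotation": [0,0,0],"claw": -0.5},{"offset": [0,0.95,0],"rotation": [0,0,0],"claw": -0.5},{"offset": [0,0.95,0],"rotation": [0,0,0],"claw": -0.5},{"offset": [0,0.95,0],"rotation": [0,0,0],"claw": -0.5},{"offset": [0,0.95,0],"rotation": [0,0,0],"claw": -0.5},{"offset": [0,0.95,0],"rotation": [0,0,0],"claw": -0.5},{"offset": [0,0.95,0],"rotation": [0,0,0],"claw": -0.5},{"offset": [0,0.95,0],"rotation": [0,0,0],"claw": -0.5},{"offset": [0,0.95,0],"rotation": [0,0,0],"claw": -0.5},{"offset": [0,0,-0.8],"rotation": [0,0,0],"claw": -0.5},{"offset": [0,0,-0.7],"rotation": [0,0,0],"claw": -0.5},{"offset": [0,0,0],"rotation": [0,0,0],"claw": -0.5},{"offset": [0,0,0],"rotation": [0,0,0],"claw": -0.5}])

```text
clock: 33.78
ee_pos: [0.4443, 0.12, 0.069]
tcp_rot: [-0.0, 1.0, 0.0, -0.0]
ft_force: [0.3, -0.1, 0.4]
finger_gap: 0.0704
gripper_force: 0.0
```

```bash
python3 m2.py w9 '[4]' '[]'
```

```text
33.775 ee [0.4443 0.12   0.069 ] bench 0.0003
ball 4 [0.4451 0.1198 0.0217] free R 0.0138 1413
```

View pics/w9.png

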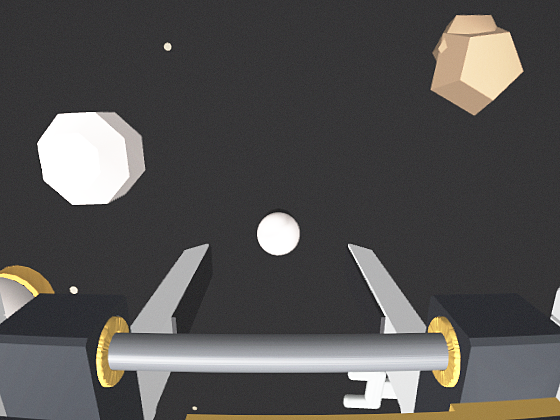

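Ball_4 at (278,234) is centred between the fingers. Preform (92,158) and rough (480,70) are clear.

Call:
jog_arm(increments=[{"offset": [0.02,0,-0.8],"rotation": [0,0,0],"claw": -0.5},{"offset": [0,0,-0.8],"rotation": [0,0,0],"claw": -0.3},{"offset": [0,0,-0.5],"rotation": [0,0,0],"claw": -0.2},{"offset": [0,0,0],"rotation": [0,0,0],"claw": 0},{"offset": [0,0,0],"rotation": [0,0,0],"claw": 0.2},{"offset": [0,0,0],"rotation": [0,0,0],"claw": 1},{"offset": [0,0,0],"rotation": [0,0,0],"claw": 1},{"offset": [0,0,0],"rotation": [0,0,0],"claw": 1},{"offset": [0,0,0],"rotation": [0,0,0],"claw": 1},{"offset": [0,0,0],"rotation": [0,0,0],"claw": 1}], newtons=9)

```text
clock: 35.08
ee_pos: [0.4453, 0.1201, 0.0059]
tcp_rot: [-0.0, 1.0, -0.0, 0.0]
ft_force: [0.9, -0.6, 7.4]
finger_gap: 0.0271
gripper_force: 9.0
```

Call:
jog_arm(increments=[{"offset": [0,0,0.4],"rotation": [0,0,0],"claw": 1},{"offset": [0,0,0.9],"rotation": [0,0,0],"claw": 1},{"offset": [0,0,0.9],"rotation": [0,0,0],"claw": 1},{"offset": [0,0,0.8],"rotation": [0,0,0],"claw": 1},{"offset": [0.1,-0.5,0],"rotation": [0,0,0],"claw": 1},{"offset": [0.17,-1,0],"rotation": [0,0,0],"claw": 1},{"offset": [0.17,-1,0],"rotation": [0,0,0],"claw": 1},{"offset": [0.17,-1,0],"rotation": [0,0,0],"claw": 1},{"offset": [0.17,-1,0],"rotation": [0,0,0],"claw": 1},{"offset": [0.17,-1,0],"rotation": [0,0,0],"claw": 1},{"offset": [0.17,-1,0],"rotation": [0,0,0],"claw": 1},{"offset": [0.17,-1,0],"rotation": [0,0,0],"claw": 1},{"offset": [0.17,-1,0],"rotation": [0,0,0],"claw": 1},{"offset": [0.17,-1,0],"rotation": [0,0,0],"claw": 1},{"offset": [0.17,-1,0],"rotation": [0,0,0],"claw": 1},{"offset": [0.17,-1,0],"rotation": [0,0,0],"claw": 1},{"offset": [0.17,-1,0],"rotation": [0,0,0],"claw": 1},{"offset": [0.17,-1,0],"rotation": [0,0,0],"claw": 1},{"offset": [0.17,-1,0],"rotation": [0,0,0],"claw": 1},{"offset": [0.17,-1,0],"rotation": [0,0,0],"claw": 1}])

```text
clock: 37.58
ee_pos: [0.5232, -0.3466, 0.0947]
tcp_rot: [-0.0, 1.0, -0.0, -0.001]
ft_force: [0.4, -0.3, 0.3]
finger_gap: 0.0271
gripper_force: 9.0
```

Call:
jog_arm(increments=[{"offset": [0.17,-1,0],"rotation": [0,0,0],"claw": 1},{"offset": [0.06,-0.38,0],"rotation": [0,0,0],"claw": 1},{"offset": [0,0,-0.8],"rotation": [0,0,0],"claw": 1},{"offset": [0,0,-0.5],"rotation": [0,0,0],"claw": 1},{"offset": [0,0,0],"rotation": [0,0,0],"claw": 1},{"offset": [0,0,0],"rotation": [0,0,0],"claw": 1}])

```text
clock: 38.33
ee_pos: [0.5316, -0.3862, 0.0572]
tcp_rot: [0.0, 1.0, 0.0, 0.0]
ft_force: [-0.9, -0.0, -0.1]
finger_gap: 0.0269
gripper_force: 9.0
```

```bash
python3 -c "
from m2 import *
held('h4',4,[4])"
```

```text
grip at [ 0.5316 -0.3862  0.0762]
38.325 ee [ 0.5316 -0.3862  0.0572] bench 0.0003
ball 4 [ 0.5317 -0.3863  0.0726] free R 0.0168 3227
stand 4 enc [ 0.5321 -0.3863  0.0112] fit [ 0.5326 -0.3861] z 0.0122 475
```

View pics/h4.png

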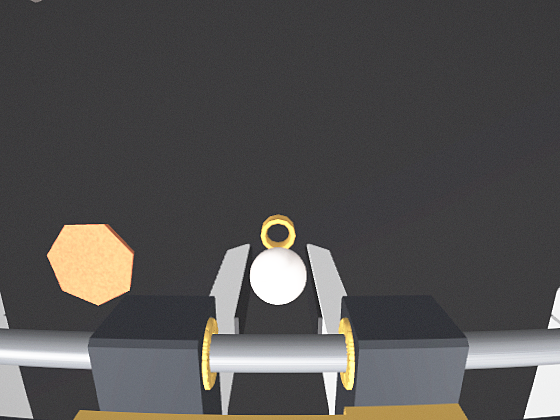

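Ball_4 (278,276) is held over stand_4 (278,232) and aligned. Lowering.

Call:
jog_arm(increments=[{"offset": [-0.01,0,-0.5],"rotation": [0,0,0],"claw": 1},{"offset": [0,0,-0.6],"rotation": [0,0,0],"claw": 1},{"offset": [0,0,-0.25],"rotation": [0,0,0],"claw": 1},{"offset": [0,0,-0.1],"rotation": [0,0,0],"claw": 1},{"offset": [0,0,0],"rotation": [0,0,0],"claw": 1},{"offset": [0,0,0],"rotation": [0,0,0],"claw": 1}])

```text
clock: 39.12
ee_pos: [0.5313, -0.3866, 0.0136]
tcp_rot: [0.0, 1.0, 0.0, 0.0]
ft_force: [-0.3, 1.3, 0.3]
finger_gap: 0.0277
gripper_force: 9.0
```

Call:
jog_arm(increments=[{"offset": [0,0,-0.06],"rotation": [0,0,0],"claw": 1},{"offset": [0,0,-0.06],"rotation": [0,0,0],"claw": 1},{"offset": [0,0,0],"rotation": [0,0,0],"claw": 1},{"offset": [0,0,0],"rotation": [0,0,0],"claw": 1}])

```text
clock: 39.62
ee_pos: [0.531, -0.3865, 0.0096]
tcp_rot: [0.0, 1.0, 0.0, 0.0]
ft_force: [-0.9, 0.0, -0.4]
finger_gap: 0.0274
gripper_force: 9.0
```

Call:
jog_arm(increments=[{"offset": [0,0,-0.04],"rotation": [0,0,0],"claw": 1},{"offset": [0,0,-0.02],"rotation": [0,0,0],"claw": 1},{"offset": [0,0,0],"rotation": [0,0,0],"claw": 1},{"offset": [0,0,0],"rotation": [0,0,0],"claw": 1}])

```text
clock: 40.12
ee_pos: [0.5312, -0.3865, 0.0079]
tcp_rot: [0.0, 1.0, 0.0, 0.0]
ft_force: [1.3, 0.2, 1.6]
finger_gap: 0.0273
gripper_force: 9.0
```

Call:
jog_arm(increments=[{"offset": [0,0,-0.02],"rotation": [0,0,0],"claw": 1},{"offset": [0,0,0],"rotation": [0,0,0],"claw": 1},{"offset": [0,0,0],"rotation": [0,0,0],"claw": 1}])

```text
clock: 40.5
ee_pos: [0.5314, -0.3866, 0.0075]
tcp_rot: [0.0, 1.0, 0.0, 0.0]
ft_force: [0.6, 0.5, 6.2]
finger_gap: 0.0272
gripper_force: 9.0
```

Call:
jog_arm(increments=[{"offset": [0,0,0],"rotation": [0,0,0],"claw": 1},{"offset": [0,0,0],"rotation": [0,0,0],"claw": 1},{"offset": [0,0,0],"rotation": [0,0,0],"claw": 0.3},{"offset": [0,0,0],"rotation": [0,0,0],"claw": 0},{"offset": [0,0,0],"rotation": [0,0,0],"claw": -0.4},{"offset": [0,0,0],"rotation": [0,0,0],"claw": -0.4},{"offset": [0,0,0],"rotation": [0,0,0],"claw": -0.4},{"offset": [0,0,0.5],"rotation": [0,0,0],"claw": -0.4},{"offset": [0,0,1],"rotation": [0,0,0],"claw": -0.4},{"offset": [0,0,1],"rotation": [0,0,0],"claw": -0.4},{"offset": [0,0,1],"rotation": [0,0,0],"claw": -0.4},{"offset": [-0.3,-1,1],"rotation": [0,0,0],"claw": -0.4},{"offset": [-0.3,-1,1],"rotation": [0,0,0],"claw": -0.4},{"offset": [-0.3,-1,0],"rotation": [0,0,0],"claw": -0.4},{"offset": [-0.3,-1,0],"rotation": [0,0,0],"claw": -0.4},{"offset": [0,0,0],"rotation": [0,0,0],"claw": -0.4},{"offset": [0,0,0],"rotation": [0,0,0],"claw": -0.4}], newtons=4)

```text
clock: 42.62
ee_pos: [0.4954, -0.5059, 0.1728]
tcp_rot: [-0.0, 1.0, 0.0, 0.0]
ft_force: [0.2, 1.1, -0.3]
finger_gap: 0.0657
gripper_force: 0.0
```

```bash
python3 -c "
from m2 import *
B={1:([.385,.3207,.038],.031),2:([.628,.1557,.032],.025),3:([.3955,-.3075,.027],.019),4:([.5312,-.386,.023],.014)}
import m2; m2.B=B
run('fw',[3,4],[4]); run('ft',[1,2,3,4],[],'top'); run('fs',[1,2,3,4],[],'scene')"
```

```text
42.625 ee [ 0.4954 -0.5059  0.1728] bench 0.0003
ball 3 [ 0.3947 -0.3078  0.0278] free R 0.0186 448
ball 4 [ 0.5312 -0.3864  0.0233] free R 0.014 776
stand 4 enc [ 0.5341 -0.3932  0.0072] fit [ 0.5361 -0.4035] z 0.0056 17
42.675 ee [ 0.4956 -0.5055  0.1727] bench -0.0006
ball 1 [0.3845 0.321  0.0357] free R 0.0296 497
ball 2 [0.627  0.1554 0.031 ] free R 0.0246 318
ball 3 [ 0.395 -0.309  0.026] free R 0.0179 191
ball 4 [ 0.5307 -0.3873  0.0222] free R 0.0128 99
42.725 ee [ 0.4957 -0.5054  0.1727] bench 0.0002
ball 1 [0.3839 0.3209 0.0376] free R 0.0304 779
ball 2 [0.6262 0.1571 0.0321] free R 0.0247 577
ball 3 [ 0.3934 -0.3058  0.0269] free R 0.0182 136
ball 4 [ 0.5299 -0.3848  0.023 ] free R 0.013 83
```

View pics/ft.png

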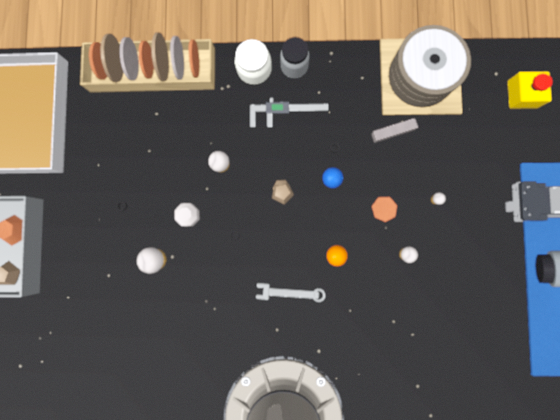

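All four balls sit in their rings at (151,260), (219,161), (409,255) and (439,199), at seated height. The preform, the rough stone and the look-alikes have not moved.

```bash
python3 -c "
from station import order
print(order.close_job())"
```

```text
the job is handed in; nothing more can be done
None
```

All four balls are on the ring stands of their size, set down largest first, and the job was handed in at about 43 s; the closing pictures show each ball seated and nothing else moved, but no verdict came back.

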